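# Fit a carving burr in an air die grinder

## Task

The air die grinder is clamped nose up in the red vise: take the gold cylindrical burr from the stand, set its shank into the collet and press it gently but fully home against the stop. Then turn the knurled collet nut clockwise until the collet grips the shank firmly, finger-tight and not overtightened, and let go. Leave the other burrs and everything else on the bench alone.

Things in the scene. Friction and masses are not known exactly. Their poses are not given: they have to be found in the camera images.
- burr_center (a point): the burr to fit: gold cylindrical head 14 mm across, 16 mm long, on a steel shank 8 mm across, 40 mm long; 56 mm and about 55 g in all. This point is half-way along its axis; z runs from shank to head, the head's middle is 20 mm along +z. It starts upright, head up, in any of the stand's three holes, the head's underside 18 mm above the stand's top
- burr_end (a point): the end of the shank of the gold burr, 28 mm from burr_center along its -z
- burr: the same gold burr; origin at the end of its shank, z along it to the head
- stand: wooden block 56 x 124 x 36 mm high, heavy, with three holes 22 mm deep in a row along its y, 38 mm apart; origin in the middle of its underside. The burrs stand in it and lift straight out; grasp a head with the fingers closing across the row (along the stand's x)
- burr_ball: another burr in the stand, dark steel ball head 16 mm across; leave it; origin at its shank's end
- burr_flame: another burr in the stand, blue flame-shaped head 14 mm across; leave it; origin at its shank's end
- vise: red bench vise, bolted down, jaws 104 mm wide, tops 135 mm above the bench, wooden pads; origin on the bench under the grinder's axis. It holds an air die grinder upright, body 38 mm across, neck 25 mm across just below the nut; its air hose is off and its spindle locked. Only the grinder rises above the jaws; the vise's handle lies low on its +x side
- nut_center (a point): middle of the knurled steel collet nut on the grinder's axis; the point is fixed to the grinder and does not show the nut's turn. Nut 30 mm across, 20 mm tall, top 10 mm above this point, 212 mm above the bench. Hold it from above, fingers on either side straddling the burr; clockwise seen from above tightens. It needs 0.9 to 2.5 rad, not known beforehand: regrip as needed
- bore_bottom (a point): the hard stop in the collet bore on the grinder's axis, 26 mm below the nut's top; z up. The shank's end rests here when fully home; 14 mm of shank then shows above the nut and the head's top is 30 mm above the nut's top. The collet's mouth is a funnel 18 mm wide and 4 mm deep
- spindle: the locked spindle with the stop; origin on the bench under the grinder's axis. Spring leaves in the collet drag on the shank, so it does not drop in: they open at about 6 N (8 N or so off centre) some 20 mm above the stop, then it slides at about 5 N until it meets the stop. Pressing on the stop with more than 35 N spoils the burr
- jaw0: a brass gripping segment of the collet, closed by the nut; origin on the bench under the grinder's axis. The nut runs free for 0.3 rad or more against 0.25 N m of thread friction, either way; once the segments bite, the torque climbs over 0.8 rad or so. 0.18 N m above free running is right (30 N on each segment), 0.12 N m (20 N) the least, 0.24 N m (40 N) overtight and spoils the collet. The nut stays where it is left
- jaw1: the next gripping segment, a quarter turn round; origin the same
- mallet: dark wooden carver's mallet lying down, head 66 x 125 mm, leave alone
- chisel_wide: chisel with wooden handle, 230 mm long, leave alone
- chisel_narrow: narrow chisel with pale wooden handle, 230 mm long, leave alone
- wax_tin: green tin 68 mm across, 45 mm tall, leave alone
- turtle: small carved wooden turtle, 70 mm long, leave alone
- spanner: flat steel spanner, 150 mm long, leave alone

How it is judged:
By the outcome, as a careful person would: the job done as asked, in the order asked, and still so for the second after the job is handed in, with the robot touching nothing.
It also fails if it takes over 64 s, if anything falls off the work surface, if the arm or the gripper's body presses on something with over 40 N, if the wrist force passes 120 N, or if a joint passes its speed limit or range.

## Robot

A 7-joint arm with a two-finger parallel gripper is mounted at the origin on the work surface. World frame = base frame: x ahead of the robot, y to its left, z up, the work surface at z = 0. Lengths are in m, angles in rad, forces in N, time in s.
With the tool pointing down it reaches from about 0.4 to 0.85 m from the base axis. Payload 4.5 kg.
Tool frame: the origin (TCP) lies at the very end of the fingers, on their centre line; the grasp point (between the pads) lies 19 mm behind it (r.pinch_z is the distance from the TCP to the grasp point, in m); z points along the fingers, y is the line along which they close (so a half turn about z gives the same grasp; the last joint's range is limited). The gripper opens to 88 mm and grips with 3 to 60 N. Pads are 18 mm wide; open, the fingers measure 123 mm over their backs; the gripper's body (75 mm by 187 mm) begins 45 mm behind the grasp point.
Start: joints at [1.275, 0.689, -0.195, 1.565, 0.157, 0.902, -0.215], TCP at [0.202, -0.591, 0.239] pointing down, gripper open.
Joint ranges: [-3.01, 3.01], [-0.46, 2.08], [-1.47, 1.51], [0.13, 2.56], [-1, 4.14], [0.04, 2.09], [-2.66, 2.66]. Speed limits (rad/s): [2.57, 2.57, 3.14, 3.14, 3.14, 3.14, 3.14].

## Interface

Orientations are given as a unit quaternion [x, y, z, w].
In Python, from plant import r, cams gives the robot as it stands.
- The arm moves only by the shell command python3 -m pendant 'ROWS' [FORCE]. ROWS is JSON, a list of rows, each a list of 3 entries, a list of its own where there are three numbers: the closure, from -1 (fully open) to 1 (shut), then the shift along the tool's x, y, z in mm, then the turn, a rotation vector about the tool's x, y, z in degrees. A call has 1 to 8 rows; each row shifts and turns the commanded pose from where the row before left it, along the tool's axes as they then stand; what a row does not reach is not made up. A row lasts 1/8 s, in which the tool goes at most 62.5 mm and 10.7 degrees, less where a joint would pass 70% of its speed; a pose out of reach is approached as far as the arm can. A call with a gripper value outside its range is refused whole. The fingers move at their own pace and stop on an object; FORCE is the grip in N (left out, the last holds). Time passes only in rows, so rows that do not move let the fingers close. It gives the time, the measured TCP pose, the force, the opening and the grip force at its end, in the units of the state.
- r.get_state(): the state, without advancing time (a new reading comes with each control period).
- cams.snapshot(name): name is "scene" or "top" or "wrist"; returns a dict with "img" (480x640x3 uint8, red, green, blue), "camera_matrix" (3x3 intrinsics, pixels), "camera_from_world" (4x4, takes a point from world to camera coordinates); the wrist camera has in their place "tool_from_camera" (4x4, takes a point from camera to tool coordinates, whose origin is the TCP and whose axes are the flange's). Camera axes: x right, y up, looking along -z (the intrinsics and any distortion apply to the point x, -y, -z); pixel columns grow to the right and rows downward; lengths in m; the calibration is good to about 2 mm. A picture is of the moment at which its call begins: read the wrist's pose just before it. There is no depth.
- r.finish_job(): hands the job in; it is judged then, once.
The state is a dict: "clock": time; "q": joint angles; "qd": joint speeds; "joint_torque": joint torques, N m; "tool_pos": TCP position; "eef_rot": TCP orientation; "contact_force": force on the tool from outside, world axes, zero at the start; "moment": the same for the moment, N m; "opening": opening from 0.0 (shut) to 1.0 (fully open); "finger_force": force on a finger pad.
Only numpy, scipy, OpenCV 4.12 (cv2) and the standard library are available. Lean on these libraries where they do the work, as an engineer would, in place of code of your own. Each camera call takes 0.05 s, during which the arm holds its last target. There are 200 camera calls.

## Working session

There is one attempt and no reset: what is moved stays moved. The work goes in short steps, Python scripts to look and compute and a shell command to move; the robot and the scene stay as the last step left them, time stands still between calls to the robot, and variables do not carry over. Pictures are saved under pics/ and viewed, at most 10 in all, crops included, and the job is handed in when it is done.

```bash
ls; mkdir -p pics
python3 - <<'E'
from plant import r,cams
import cv2,json,numpy as np
np.set_printoptions(precision=4,suppress=True)
s=r.get_state();print({k:np.round(v,4) for k,v in s.items()}, r.pinch_z)
import pickle
D={}
for n in("scene","top","wrist"):
    d=cams.snapshot(n);D[n]=d
    cv2.imwrite(f"pics/{n}0.png",d["img"][:,:,::-1]);print(n,{k:v for k,v in d.items() if k!="img"})
pickle.dump((s,D),open("d0.pkl","wb"))
E
```

```text
pics
{'clock': np.float64(0.0), 'q': array([ 1.2748,  0.69  , -0.1945,  1.5663,  0.1573,  0.9025, -0.2151]), 'qd': array([-0.0004,  0.0003,  0.0008,  0.0009,  0.0012,  0.0001, -0.0003]), 'joint_torque': array([ -0.0003, -52.7565,  -1.2669, -15.343 ,  -0.0527,   0.0066,
         0.0002]), 'tool_pos': array([ 0.2022, -0.5907,  0.2379]), 'eef_rot': array([ 0.9864,  0.1642, -0.0002, -0.0009]), 'contact_force': array([-0.5155,  0.1895,  0.2095]), 'moment': array([ 0.0267, -0.0086,  0.0075]), 'finger_force': np.float64(0.0), 'opening': np.float64(0.9974)} 0.0187
scene {'camera_matrix': array([[502.0862,   0.    , 319.82  ],
       [  0.    , 502.0862, 229.0296],
       [  0.    ,   0.    ,   1.    ]]), 'camera_from_world': array([[-0.2707,  0.9627,  0.0051,  0.1848],
       [-0.7764, -0.2214,  0.59  ,  0.3864],
       [ 0.5691,  0.1557,  0.8074, -1.7438],
       [ 0.    ,  0.    ,  0.    ,  1.    ]])}
top {'camera_matrix': array([[471.3056,   0.    , 319.6859],
       [  0.    , 471.3056, 238.6565],
       [  0.    ,   0.    ,   1.    ]]), 'camera_from_world': array([[-0.0004, -1.    , -0.0033, -0.0095],
       [ 0.9921, -0.0008,  0.1251, -0.6299],
       [-0.1251, -0.0033,  0.9921, -1.2917],
       [ 0.    ,  0.    ,  0.    ,  1.    ]])}
wrist {'camera_matrix': array([[379.8659,   0.    , 323.5336],
       [  0.    , 379.8659, 235.7976],
       [  0.    ,   0.    ,   1.    ]]), 'tool_from_camera': array([[-0.0003,  0.961 ,  0.2767,  0.0715],
       [ 1.    ,  0.0004, -0.0003,  0.0002],
       [-0.0004,  0.2767, -0.961 , -0.1466],
       [ 0.    ,  0.    ,  0.    ,  1.    ]])}
```

View pics/scene0.png

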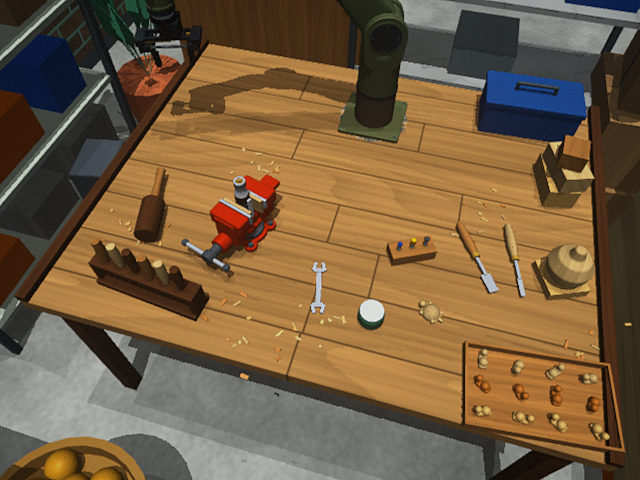

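View pics/top0.png

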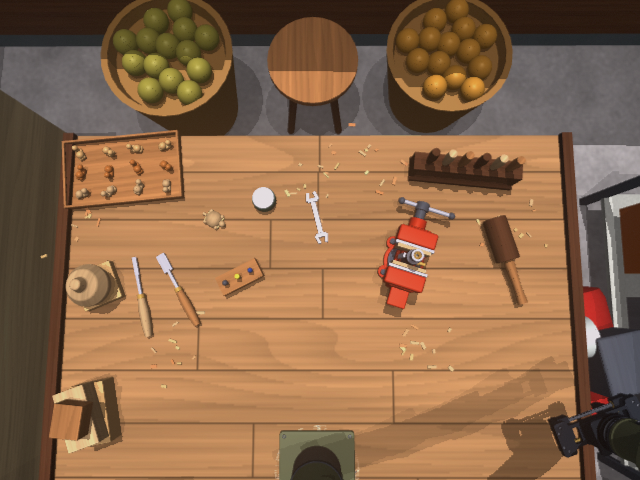

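The scene shows the stand near (412,247), with the gold burr in the middle at (413,240), and the grinder nose at (240,183). In the top view, gold is at (237,276) and the nut at about (418,256).

```bash
cat > h.py <<'E'
import numpy as np,cv2
from scipy.spatial.transform import Rotation as R
def cam_pose(d,s=None):
    if "camera_from_world" in d: return np.linalg.inv(d["camera_from_world"])
    T=np.eye(4);T[:3,:3]=R.from_quat(s["eef_rot"]).as_matrix();T[:3,3]=s["tool_pos"]
    return T@d["tool_from_camera"]
def ray(d,uv,s=None):
    W=cam_pose(d,s);K=d["camera_matrix"]
    x=np.linalg.solve(K,[uv[0],uv[1],1.]);v=W[:3,:3]@[x[0],-x[1],-x[2]] 
    v=W[:3,:3]@np.array([x[0],-x[1],-1.]);return W[:3,3],v/np.linalg.norm(v)
def onz(d,uv,z,s=None):
    o,v=ray(d,uv,s);return o+v*(z-o[2])/v[2]
def proj(d,p,s=None):
    c=np.linalg.inv(cam_pose(d,s))@np.append(p,1);k=d["camera_matrix"]@[c[0],-c[1],-c[2]];return k[:2]/k[2]
def two(a,b):
    (o,v),(p,w)=a,b
    t=np.linalg.lstsq(np.c_[v,-w],p-o,rcond=None)[0];q1,q2=o+v*t[0],p+w*t[1];return (q1+q2)/2,np.linalg.norm(q1-q2)
def blobs(m,amin=5):
    n,l,st,c=cv2.connectedComponentsWithStats(m.astype(np.uint8));return [(st[i,4],c[i].round(1),st[i,:4]) for i in range(1,n) if st[i,4]>=amin]
E
python3 - <<'E'
import pickle,cv2,numpy as np
from h import *
np.set_printoptions(precision=4,suppress=True)
s,D=pickle.load(open("d0.pkl","rb"))
c={}
for n,(x,y,w,h) in {"scene":(385,225,60,45),"top":(215,255,55,45)}.items():
    hsv=cv2.cvtColor(D[n]["img"],cv2.COLOR_RGB2HSV)
    sub=hsv[y:y+h,x:x+w].astype(int)
    gold=(sub[...,0]>=22)&(sub[...,0]<36)&(sub[...,1]>150)&(sub[...,2]>120)
    blue=(sub[...,0]>100)&(sub[...,0]<130)&(sub[...,1]>120)
    for nm,m in(("gold",gold),("blue",blue)):
        b=blobs(m,3);print(n,nm,[(a,cc+[x,y]) for a,cc,_ in b])
        if b: c[n,nm]=max(b,key=lambda t:t[0])[1]+[x,y]
for nm in("gold","blue"):
    if ("scene",nm) in c and ("top",nm) in c:
        print(nm,two(ray(D["scene"],c["scene",nm]),ray(D["top"],c["top",nm])),onz(D["top"],c["top",nm],.065))
a=cv2.resize(D["scene"]["img"][150:270,190:290],None,fx=4,fy=4,interpolation=cv2.INTER_CUBIC)
b=cv2.resize(D["top"]["img"][220:320,370:460],None,fx=4,fy=4,interpolation=cv2.INTER_CUBIC)
o=np.zeros((480,760,3),np.uint8);o[:480,:400]=a;o[:400,400:760]=b
cv2.imwrite("pics/crop1.png",o[...,::-1])
E
```

```text
scene gold [(np.int32(17), array([413.6, 239.5]))]
scene blue [(np.int32(17), array([399.6, 243.9]))]
top gold [(np.int32(22), array([236.9, 275.9]))]
top blue [(np.int32(10), array([249.5, 269.8]))]
gold (array([0.5236, 0.2175, 0.0677]), np.float64(0.0014104815158021158)) [0.5238 0.2173 0.065 ]
blue (array([0.5409, 0.1842, 0.0578]), np.float64(0.000318263276525642)) [0.5405 0.183  0.065 ]
```

View pics/crop1.png

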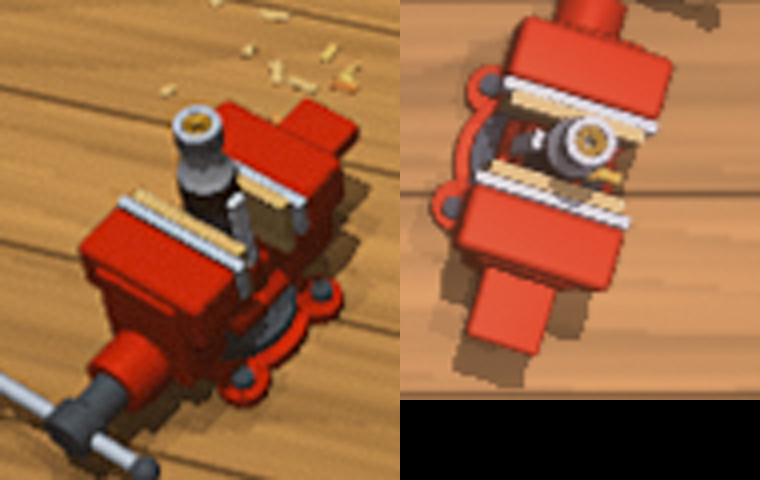

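The crop shows the nut's top ring clearly: its bore is at scene ≈(239.4,181.1) and top ≈(417.6,255.4).

```bash
cat >> h.py <<'E'
def yawR(y):  # tool down, tool y-axis at world angle y (deg)
    a=np.radians(y);Y=np.array([np.cos(a),np.sin(a),0]);Z=np.array([0,0,-1.]);return np.c_[np.cross(Y,Z),Y,Z]
def plan(s,wps,g):  # wps: (pos,yaw,nrows); prints suggested rows, tool axes, mm/deg
    p=np.array(s["tool_pos"]);M=R.from_quat(s["eef_rot"]).as_matrix()
    for P,y,n in wps:
        out=[]
        for k in range(n,0,-1):
            f=1/k
            sh=np.round(M.T@((np.array(P)-p)*f)*1000,1)
            rv=np.round(np.degrees(R.from_matrix(M.T@yawR(y)).as_rotvec())*f,1)
            out.append([g,list(map(float,sh)),list(map(float,rv))]);p=p+M@sh/1000;M=M@R.from_rotvec(np.radians(rv)).as_matrix()
        print(str(out).replace(" ",""))
E
python3 - <<'E'
import pickle
from h import *
np.set_printoptions(precision=4,suppress=True)
s,D=pickle.load(open("d0.pkl","rb"))
a,b=(239.4-.4,180.9),(417.3,255.1)
print(two(ray(D["scene"],a),ray(D["top"],b)),onz(D["scene"],a,.212),onz(D["top"],b,.212))
plan(s,[((.36,-.2,.25),-25,8),((.50,.205,.22),27,8)],-1)
E
```

```text
(array([ 0.5677, -0.2496,  0.2084]), np.float64(0.0003075196000959986)) [ 0.5706 -0.2478  0.212 ] [ 0.5674 -0.249   0.212 ]
[[-1,[34.5,-39.8,-1.4],[-0.0,-0.0,-5.8]],[-1,[38.3,-36.1,-1.4],[-0.0,-0.0,-5.8]],[-1,[41.8,-32.1,-1.5],[-0.0,-0.0,-5.7]],[-1,[44.8,-27.8,-1.4],[-0.0,-0.0,-5.8]],[-1,[47.3,-23.1,-1.5],[-0.0,-0.0,-5.7]],[-1,[49.4,-18.3,-1.4],[-0.0,-0.0,-5.8]],[-1,[51.0,-13.2,-1.5],[-0.0,-0.0,-5.7]],[-1,[52.1,-8.0,-1.4],[-0.1,-0.1,-5.8]]]
[[-1,[53.3,-5.5,3.7],[0.0,0.0,-6.5]],[-1,[53.6,0.5,3.7],[-0.0,0.0,-6.5]],[-1,[53.2,6.6,3.7],[-0.0,0.0,-6.5]],[-1,[52.1,12.6,3.7],[-0.0,0.0,-6.5]],[-1,[50.3,18.4,3.7],[-0.0,0.0,-6.5]],[-1,[47.9,23.9,3.7],[-0.0,0.0,-6.5]],[-1,[44.9,29.2,3.7],[-0.0,0.0,-6.5]],[-1,[41.2,34.1,3.8],[-0.0,0.0,-6.5]]]
```

```bash
python3 -m pendant '[[-1,[35,-40,-1],[0,0,-5.8]],[-1,[38,-36,-1],[0,0,-5.8]],[-1,[42,-32,-1],[0,0,-5.8]],[-1,[45,-28,-1],[0,0,-5.8]],[-1,[47,-23,-1],[0,0,-5.8]],[-1,[49,-18,-1],[0,0,-5.8]],[-1,[51,-13,-1],[0,0,-5.8]],[-1,[52,-8,-1],[0,0,-5.8]]]'
python3 -m pendant '[[-1,[53,-5,4],[0,0,-6.5]],[-1,[54,0,4],[0,0,-6.5]],[-1,[53,7,4],[0,0,-6.5]],[-1,[52,13,4],[0,0,-6.5]],[-1,[50,18,4],[0,0,-6.5]],[-1,[48,24,4],[0,0,-6.5]],[-1,[45,29,4],[0,0,-6.5]],[-1,[41,34,4],[0,0,-6.5]]]'
python3 -m pendant '[[-1,[0,0,0],[0,0,0]],[-1,[0,0,0],[0,0,0]]]'
python3 - <<'E'
from plant import r,cams
import cv2,pickle
from h import *
s=r.get_state();d=cams.snapshot("wrist");pickle.dump((s,d),open("w1.pkl","wb"))
cv2.imwrite("pics/w1.png",d["img"][...,::-1]);print(proj(d,[.5236,.2175,.07],s))
E
```

```text
clock: 1.15
tool_pos: [0.3603, -0.1993, 0.2468]
eef_rot: [0.841, 0.541, 0.0, 0.0]
contact_force: [0.8, 0.1, -0.6]
opening: 1.002
finger_force: 0.0
clock: 2.15
tool_pos: [0.4984, 0.2057, 0.2144]
eef_rot: [0.519, 0.855, -0.0, 0.0]
contact_force: [0.2, -0.6, 0.1]
opening: 1.002
finger_force: 0.0
clock: 2.4
tool_pos: [0.4975, 0.2032, 0.2142]
eef_rot: [0.521, 0.854, -0.001, -0.0]
contact_force: [-0.4, 0.8, -0.9]
opening: 1.003
finger_force: 0.0
[361.31652034 218.880649  ]
```

View pics/w1.png

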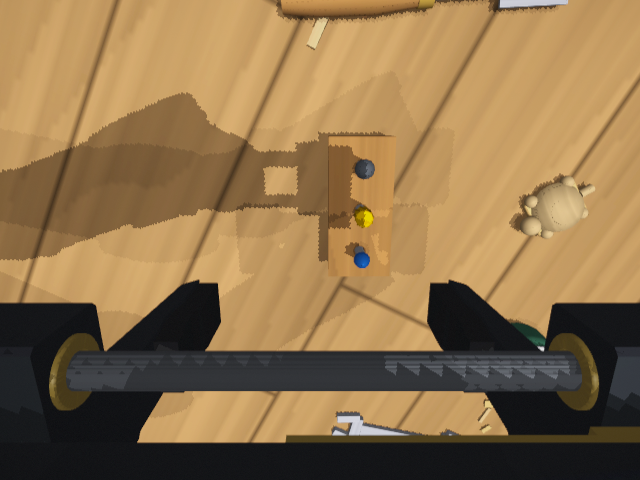

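The wrist view shows the stand square to the fingers, with the ball at (365,169), gold at (364,218) and blue at (362,260).

Run:
```python
import pickle
from h import *
np.set_printoptions(precision=4,suppress=True)
s,d=pickle.load(open("w1.pkl","rb"))
hsv=cv2.cvtColor(d["img"],cv2.COLOR_RGB2HSV).astype(int);H,S,V=hsv[...,0],hsv[...,1],hsv[...,2]
roi=np.zeros(H.shape,bool);roi[140:275,335:392]=1
g=blobs(roi&(H>=24)&(H<36)&(S>180)&(V>90),20);b=blobs(roi&(H>100)&(H<130)&(S>150),20);k=blobs(roi&(S<90)&(V<140),60)
print(g,b,k)
G=onz(d,g[0][1],.066,s);B=onz(d,b[0][1],.058,s);print(G,B)
# stand long edges: wood in the box; corners as seen
for e in((329.5,136),(394,136)),((394,136),(394,275)),((328,275),(394,275)):
    p,q=onz(d,e[0],.036,s),onz(d,e[1],.036,s);v=q-p;print(np.linalg.norm(v),np.degrees(np.arctan2(v[1],v[0])))
print(np.degrees(np.arctan2(*(B-G)[1::-1])),np.linalg.norm((B-G)[:2]))
s0=s
plan(s,[((G[0],G[1],.12),27.5,4),((G[0],G[1],.0453),27.5,3)],-1)
```

```text
[(np.int32(163), array([365.7, 217.7]), array([357, 211,  16,  16], dtype=int32))] [(np.int32(182), array([361.4, 259.7]), array([354, 252,  16,  16], dtype=int32))] [(np.int32(304), array([364.3, 168.8]), array([355, 160,  20,  19], dtype=int32)), (np.int32(60), array([359. , 249.6]), array([354, 246,  14,   9], dtype=int32))]
[0.527  0.2193 0.066 ] [0.5432 0.1844 0.058 ]
0.0533392770082744 27.237659966471636
0.12355704102563204 -59.80349970754867
0.060556612220014926 27.261340120693905
-65.15489387067423 0.03841246632060451
[[-1,[0.2,8.4,23.5],[-0.0,0.0,-0.1]],[-1,[0.2,8.5,23.6],[-0.0,0.0,-0.0]],[-1,[0.2,8.4,23.5],[-0.1,0.0,-0.1]],[-1,[0.2,8.4,23.6],[-0.0,0.1,-0.0]]]
[[-1,[-0.0,0.0,24.9],[-0.0,-0.0,-0.0]],[-1,[-0.0,0.0,24.9],[-0.0,-0.0,-0.0]],[-1,[-0.0,0.0,24.9],[-0.0,-0.0,-0.0]]]
```

```bash
python3 -m pendant '[[-1,[0,8,23.5],[0,0,0]],[-1,[0,8,23.5],[0,0,0]],[-1,[0,8,23.5],[0,0,0]],[-1,[0,8,23.5],[0,0,0]],[-1,[0,0,25],[0,0,0]],[-1,[0,0,25],[0,0,0]],[-1,[0,0,23],[0,0,0]],[-1,[0,0,0],[0,0,0]]]'
python3 -m pendant '[[0,[0,0,0],[0,0,0]],[1,[0,0,0],[0,0,0]],[1,[0,0,0],[0,0,0]],[1,[0,0,0],[0,0,0]],[1,[0,0,0],[0,0,0]]]' 30
```

```text
clock: 3.45
tool_pos: [0.5255, 0.2164, 0.0466]
eef_rot: [0.521, 0.853, -0.002, -0.0]
contact_force: [-0.3, 0.1, 0.2]
opening: 1.002
finger_force: 0.0
clock: 4.08
tool_pos: [0.5265, 0.2189, 0.0478]
eef_rot: [0.52, 0.854, 0.0, 0.0]
contact_force: [0.4, -0.2, -0.0]
opening: 0.455
finger_force: 0.0
```

```bash
python3 -m pendant '[[1,[0,0,0],[0,0,0]],[1,[0,0,0],[0,0,0]],[1,[0,0,0],[0,0,0]],[1,[0,0,0],[0,0,0]]]'
python3 -m pendant '[[1,[0,0,0],[0,0,0]],[1,[0,0,-15],[0,0,0]],[1,[0,0,-30],[0,0,0]],[1,[0,0,-50],[0,0,0]],[1,[0,0,-50],[0,0,0]],[1,[0,0,-50],[0,0,0]],[1,[0,0,-20],[0,0,0]],[1,[0,0,0],[0,0,0]]]'
python3 - <<'E'
from plant import r
from h import *
s=r.get_state();print(s["q"])
plan(s,[((.53,.0,.30),-3,6),((.5685,-.2492,.29),-30,6)],1)
E
```

```text
clock: 4.58
tool_pos: [0.5264, 0.2189, 0.0477]
eef_rot: [0.52, 0.854, -0.0, -0.0]
contact_force: [-0.6, 0.1, -0.9]
opening: 0.143
finger_force: 30.0
clock: 5.58
tool_pos: [0.527, 0.2194, 0.265]
eef_rot: [0.52, 0.854, 0.002, 0.001]
contact_force: [-0.3, -0.0, -0.9]
opening: 0.142
finger_force: 30.0
[-0.10441527  0.64091331 -0.63669937  1.69153293  0.45139959  0.95591608
 -0.43420005]
[[1,[-32.7,-16.3,-5.9],[0.0,-0.0,5.0]],[1,[-34.0,-13.4,-5.9],[0.0,-0.0,5.1]],[1,[-35.1,-10.3,-5.9],[0.1,-0.0,5.0]],[1,[-35.8,-7.2,-5.9],[0.0,-0.0,5.1]],[1,[-36.4,-4.0,-5.8],[0.1,-0.0,5.0]],[1,[-36.6,-0.9,-5.9],[0.0,-0.1,5.1]]]
[[1,[-41.1,8.6,1.7],[0.0,0.0,4.5]],[1,[-40.3,11.8,1.7],[0.0,0.0,4.5]],[1,[-39.3,14.9,1.7],[0.0,0.0,4.5]],[1,[-38.0,18.0,1.7],[0.0,0.0,4.5]],[1,[-36.5,20.9,1.7],[0.0,0.0,4.5]],[1,[-34.7,23.6,1.7],[0.0,0.0,4.5]]]
```

```bash
python3 -m pendant '[[1,[-33,-16,-6],[0,0,5]],[1,[-34,-13,-6],[0,0,5]],[1,[-35,-10,-6],[0,0,5]],[1,[-36,-7,-6],[0,0,5]],[1,[-36,-4,-6],[0,0,5]],[1,[-37,-1,-6],[0,0,5]],[1,[-41,9,2],[0,0,4.5]],[1,[-40,12,2],[0,0,4.5]]]'
python3 -m pendant '[[1,[-39,15,2],[0,0,4.5]],[1,[-38,18,2],[0,0,4.5]],[1,[-36,21,2],[0,0,4.5]],[1,[-35,24,2],[0,0,4.5]],[1,[0,0,0],[0,0,0]],[1,[0,0,0],[0,0,0]],[1,[0,0,0],[0,0,0]]]'
python3 - <<'E'
from plant import r,cams
import cv2,pickle
from h import *
s=r.get_state();print(s["q"],s["tool_pos"],s["contact_force"])
D={}
for n in("wrist","scene","top"): D[n]=cams.snapshot(n)
pickle.dump((s,D),open("w2.pkl","wb"))
d=D["wrist"];t=s["tool_pos"]
print("tcp",proj(d,t,s),"end",proj(d,t-[0,0,.0338],s),"nut",proj(d,[.568,-.249,.212],s))
o=np.zeros((480,800,3),np.uint8);o[:,:440]=d["img"][:,100:540]
c=[proj(D[n],t-[0,0,.03]) for n in("scene","top")];print(c)
for i,n in enumerate(("scene","top")):
    x,y=c[i].astype(int);x-=30;y-=20;print(n,x,y);o[i*240:i*240+240,440:800]=cv2.resize(D[n]["img"][y:y+40,x:x+60],(360,240),interpolation=cv2.INTER_CUBIC)
cv2.imwrite("pics/w2.png",o[...,::-1])
E
```

```text
clock: 6.58
tool_pos: [0.544, -0.0844, 0.2936]
eef_rot: [0.776, 0.631, -0.001, -0.001]
contact_force: [0.4, 0.4, -1.3]
opening: 0.141
finger_force: 30.0
clock: 7.45
tool_pos: [0.5721, -0.2468, 0.2865]
eef_rot: [0.864, 0.504, 0.0, -0.001]
contact_force: [-0.1, 0.2, -0.5]
opening: 0.14
finger_force: 30.0
[ 0.54287001  0.65261843 -0.3814364   1.50503816  0.26457522  1.03618345
 -0.41842404] [ 0.5720686  -0.24677544  0.28646362] [-0.1158976   0.2209732  -0.52434053]
tcp [322.85894819 301.85646081] end [322.99852081 272.37173221] nut [319.14010744 253.94302342]
[array([236.94228462, 169.49447875]), array([420.13317168, 251.41673238])]
scene 206 149
top 390 231
```

View pics/w2.png

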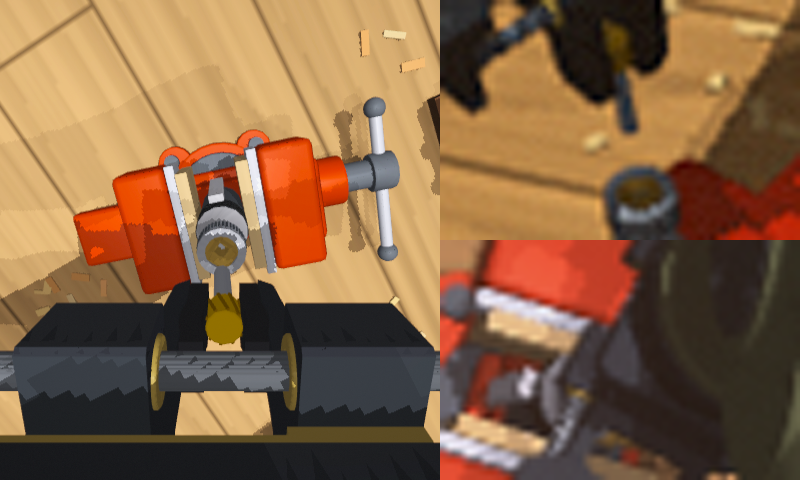

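The wrist view shows the burr held straight, its shank end at ≈(322,271) and the nut ring centred at ≈(320.5,251). The scene crop shows the shank end at ≈(237,170.8) and the nut bore at ≈(239.5,181.5).

Run:
```python
import pickle
from h import *
np.set_printoptions(precision=4,suppress=True)
s,D=pickle.load(open("w2.pkl","rb"));d=D["wrist"]
for n in((320.5,250),(320.5,252)): print(onz(d,n,.212,s))
print(onz(d,(322,271),s["tool_pos"][2]-.0338,s))
print("scene end",proj(D["scene"],s["tool_pos"]-[0,0,.0338]),onz(D["scene"],(239.3,181.3),.212))
# ellipse of the nut's top rim by fit on bright/grey ring
g=cv2.cvtColor(d["img"],cv2.COLOR_RGB2HSV).astype(int)
gold=(g[...,0]>12)&(g[...,0]<32)&(g[...,1]>90);roi=np.zeros(gold.shape,bool);roi[235:272,300:342]=1
print(blobs(gold&roi,20))
c=cv2.resize(d["img"][215:295,270:370],(800,640)[:1]+(600,),interpolation=cv2.INTER_CUBIC);cv2.imwrite("pics/w2c.png",c[...,::-1])
```

```text
[ 0.57   -0.2472  0.212 ]
[ 0.5693 -0.2483  0.212 ]
[ 0.572  -0.2459  0.2527]
scene end [237.1375 170.5389] [ 0.5716 -0.2466  0.212 ]
[(np.int32(716), array([321. , 251.4]), array([305, 237,  33,  29], dtype=int32)), (np.int32(23), array([301.8, 269.2]), array([300, 265,   7,   7], dtype=int32)), (np.int32(20), array([339.4, 269.4]), array([336, 266,   6,   6], dtype=int32))]
```

View pics/w2c.png

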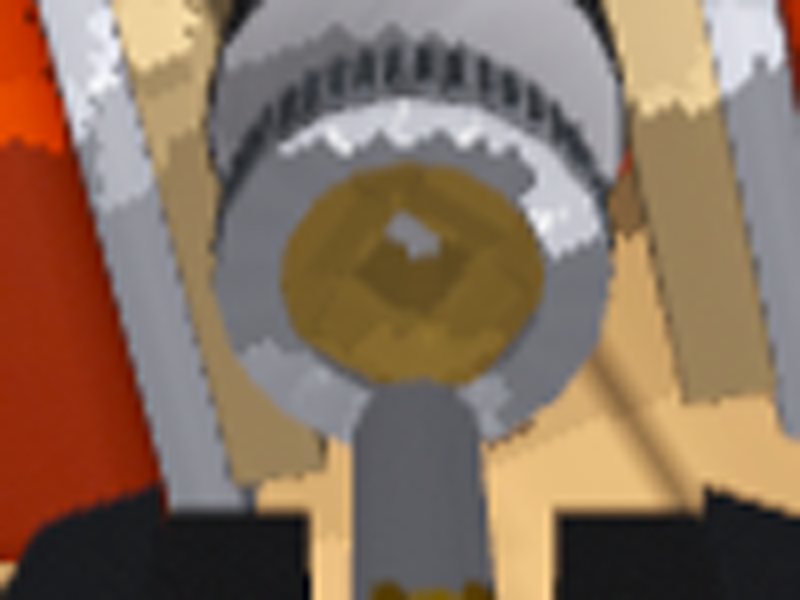

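The crop shows the funnel ring centred at ≈(321.3,251.2). The shank end, centred at ≈(322,272.5), matches the projected tool axis.

Run:
```python
import pickle
from plant import r
from h import *
s,D=pickle.load(open("w2.pkl","rb"));d=D["wrist"]
N=onz(d,(321.3,251.2),.212,s);E=onz(d,(322,272.5),s["tool_pos"][2]-.0338,s);print(N,E)
s=r.get_state();print(s["tool_pos"])
plan(s,[((N[0],N[1],.2865),-30,1),((N[0],N[1],.2465),-30,3)],1)
```

```text
[ 0.5700313  -0.24811258  0.212     ] [ 0.57159244 -0.24658582  0.25266362]
[ 0.57223142 -0.24762523  0.28687543]
[[1,[-1.5,-1.7,0.4],[-0.0,-0.0,0.4]]]
[[1,[-0.0,0.0,13.3],[-0.0,-0.0,0.0]],[1,[-0.0,0.0,13.3],[-0.0,-0.0,0.0]],[1,[-0.0,0.0,13.4],[-0.0,-0.0,0.0]]]
```

```bash
python3 -m pendant '[[1,[-2,-1.5,0],[0,0,0]],[1,[0,0,13],[0,0,0]],[1,[0,0,13],[0,0,0]],[1,[0,0,10],[0,0,0]],[1,[0,0,0],[0,0,0]]]'
python3 -m pendant '[[1,[0,0,2],[0,0,0]],[1,[0,0,2],[0,0,0]],[1,[0,0,2],[0,0,0]],[1,[0,0,0],[0,0,0]]]'
```

```text
clock: 8.22
tool_pos: [0.5691, -0.2496, 0.2494]
eef_rot: [0.865, 0.502, -0.001, -0.001]
contact_force: [0.7, 0.8, -0.7]
opening: 0.142
finger_force: 30.0
clock: 8.72
tool_pos: [0.5697, -0.2498, 0.2447]
eef_rot: [0.865, 0.502, -0.0, -0.0]
contact_force: [0.3, 0.3, -0.3]
opening: 0.14
finger_force: 30.0
```

```bash
python3 -m pendant '[[1,[0,0,1.5],[0,0,0]],[1,[0,0,1.5],[0,0,0]],[1,[0,0,0],[0,0,0]]]'
python3 -m pendant '[[1,[0,0,1],[0,0,0]],[1,[0,0,1],[0,0,0]],[1,[0,0,0],[0,0,0]]]'
python3 -m pendant '[[1,[0,0,1],[0,0,0]],[1,[0,0,1],[0,0,0]],[1,[0,0,0],[0,0,0]]]'
```

```text
clock: 9.1
tool_pos: [0.5697, -0.2498, 0.2416]
eef_rot: [0.865, 0.502, -0.0, -0.0]
contact_force: [0.5, -0.9, -0.9]
opening: 0.141
finger_force: 30.0
clock: 9.48
tool_pos: [0.5698, -0.2496, 0.2397]
eef_rot: [0.865, 0.502, 0.0, -0.0]
contact_force: [-1.1, 0.1, -0.9]
opening: 0.142
finger_force: 30.0
clock: 9.85
tool_pos: [0.5701, -0.2498, 0.2381]
eef_rot: [0.865, 0.502, 0.0, 0.0]
contact_force: [-1.5, 1.1, 3.4]
opening: 0.143
finger_force: 30.0
```

```bash
python3 -m pendant '[[1,[0,-0.4,1],[0,0,0]],[1,[0,0,0],[0,0,0]],[1,[0,0,0],[0,0,0]]]'
python3 -m pendant '[[1,[0,0,1],[0,0,0]],[1,[0,0,0],[0,0,0]],[1,[0,0,0],[0,0,0]]]'
python3 -m pendant '[[1,[0,0,1],[0,0,0]],[1,[0,0,1],[0,0,0]],[1,[0,0,0],[0,0,0]]]'
```

```text
clock: 10.22
tool_pos: [0.5698, -0.2497, 0.2369]
eef_rot: [0.865, 0.502, 0.0, 0.0]
contact_force: [0.3, 0.6, 4.0]
opening: 0.14
finger_force: 30.0
clock: 10.6
tool_pos: [0.5696, -0.2497, 0.2357]
eef_rot: [0.865, 0.502, 0.0, 0.0]
contact_force: [1.1, -1.0, 3.6]
opening: 0.141
finger_force: 30.0
clock: 10.98
tool_pos: [0.5695, -0.2496, 0.2336]
eef_rot: [0.865, 0.502, 0.0, 0.0]
contact_force: [2.2, -0.4, 3.8]
opening: 0.144
finger_force: 30.0
```

```bash
python3 -m pendant '[[1,[0.1,0.3,1.5],[0,0,0]],[1,[0,0,1.5],[0,0,0]],[1,[0,0,1.5],[0,0,0]],[1,[0,0,0],[0,0,0]]]'
python3 -m pendant '[[1,[0,0,1.5],[0,0,0]],[1,[0,0,1.5],[0,0,0]],[1,[0,0,1],[0,0,0]],[1,[0,0,0],[0,0,0]]]'
python3 -m pendant '[[1,[0,0,1],[0,0,0]],[1,[0,0,1],[0,0,0]],[1,[0,0,0],[0,0,0]],[1,[0,0,0],[0,0,0]]]'
```

```text
clock: 11.48
tool_pos: [0.5697, -0.2496, 0.2289]
eef_rot: [0.865, 0.502, -0.0, -0.0]
contact_force: [0.5, -0.8, 3.3]
opening: 0.142
finger_force: 30.0
clock: 11.98
tool_pos: [0.5697, -0.2496, 0.225]
eef_rot: [0.865, 0.502, -0.0, -0.0]
contact_force: [0.3, 1.0, 3.6]
opening: 0.142
finger_force: 30.0
clock: 12.48
tool_pos: [0.5697, -0.2496, 0.2231]
eef_rot: [0.865, 0.502, -0.0, -0.0]
contact_force: [-0.4, 0.1, 4.4]
opening: 0.143
finger_force: 30.0
```

```bash
python3 -m pendant '[[1,[0,0,1],[0,0,0]],[1,[0,0,1],[0,0,0]],[1,[0,0,0],[0,0,0]],[1,[0,0,0],[0,0,0]]]'
python3 -m pendant '[[1,[0,0,0.7],[0,0,0]],[1,[0,0,0],[0,0,0]]]'
python3 -m pendant '[[1,[0,0,0.7],[0,0,0]],[1,[0,0,0],[0,0,0]]]'
```

```text
clock: 12.98
tool_pos: [0.5698, -0.2496, 0.2211]
eef_rot: [0.865, 0.502, -0.0, -0.0]
contact_force: [-0.0, -0.0, 3.6]
opening: 0.147
finger_force: 30.0
clock: 13.22
tool_pos: [0.5698, -0.2496, 0.2205]
eef_rot: [0.865, 0.502, -0.0, 0.0]
contact_force: [-0.3, 0.4, 4.3]
opening: 0.144
finger_force: 30.0
clock: 13.48
tool_pos: [0.5698, -0.2496, 0.2198]
eef_rot: [0.865, 0.502, -0.0, 0.0]
contact_force: [-0.1, -0.1, 4.4]
opening: 0.145
finger_force: 30.0
```

```bash
python3 -m pendant '[[1,[0,0,0.7],[0,0,0]],[1,[0,0,0],[0,0,0]]]'
python3 -m pendant '[[1,[0,0,0.6],[0,0,0]],[1,[0,0,0],[0,0,0]]]'
```

```text
clock: 13.72
tool_pos: [0.5699, -0.2496, 0.2195]
eef_rot: [0.865, 0.502, 0.0, 0.0]
contact_force: [-1.5, 0.6, 8.0]
opening: 0.139
finger_force: 29.9
clock: 13.98
tool_pos: [0.57, -0.2496, 0.2193]
eef_rot: [0.865, 0.502, 0.0, 0.0]
contact_force: [-1.6, 0.9, 9.7]
opening: 0.15
finger_force: 29.9
```

```bash
python3 -m pendant '[[1,[0,0,0.7],[0,0,0]],[1,[0,0,0],[0,0,0]]]'
python3 -m pendant '[[1,[0,0,0.6],[0,0,0]],[1,[0,0,0],[0,0,0]]]'
```

```text
clock: 14.22
tool_pos: [0.5702, -0.2497, 0.2192]
eef_rot: [0.865, 0.502, 0.0, 0.001]
contact_force: [-1.6, 2.3, 12.1]
opening: 0.145
finger_force: 29.9
clock: 14.48
tool_pos: [0.5704, -0.2497, 0.2191]
eef_rot: [0.865, 0.502, 0.001, 0.001]
contact_force: [-3.1, 1.5, 13.6]
opening: 0.144
finger_force: 29.9
```

```bash
python3 -m pendant '[[1,[0,0,-1.5],[0,0,0]],[1,[0,0,-0.7],[0,0,0]],[-1,[0,0,0],[0,0,0]],[-1,[0,0,0],[0,0,0]],[-1,[0,0,0],[0,0,0]]]' 
python3 -m pendant '[[-1,[0,0,0],[0,0,-10]],[-1,[0,0,0],[0,0,-10]],[-1,[0,0,0],[0,0,-10]],[-1,[0,0,0],[0,0,-10]],[-1,[0,0,0],[0,0,-10]],[-1,[0,0,0],[0,0,-10]],[-1,[0,0,0],[0,0,-10]],[-1,[0,0,0],[0,0,0]]]'
python3 - <<'E'
from plant import r,cams
import cv2,pickle
from h import *
s=r.get_state();print(s["q"],s["tool_pos"],s["contact_force"],s["moment"])
D={n:cams.snapshot(n) for n in("wrist","scene")}
pickle.dump((s,D),open("w3.pkl","wb"))
o=np.zeros((480,800,3),np.uint8);o[:,:440]=D["wrist"]["img"][:,100:540]
o[:240,440:800]=cv2.resize(D["scene"]["img"][145:205,195:285],(360,240),interpolation=cv2.INTER_CUBIC)
cv2.imwrite("pics/w3.png",o[...,::-1])
print("head top centre/nut",proj(D["wrist"],[.5698,-.2496,.242],s),proj(D["wrist"],[.5698,-.2496,.212],s))
E
```

```text
clock: 15.1
tool_pos: [0.5694, -0.2497, 0.2189]
eef_rot: [0.865, 0.502, -0.0, -0.0]
contact_force: [0.9, 0.1, -0.5]
opening: 0.457
finger_force: 0.0
clock: 16.1
tool_pos: [0.5695, -0.2499, 0.219]
eef_rot: [0.421, 0.907, 0.0, -0.0]
contact_force: [-0.8, 0.4, -0.3]
opening: 1.001
finger_force: 0.0
[ 0.70932155  0.78286772 -0.69554778  1.58055597  0.57021438  0.99082352
  0.53778377] [ 0.56947333 -0.24988793  0.21899797] [-0.80760941  0.3725664  -0.26298435] [ 0.01703727 -0.15216285  0.017081  ]
head top centre/nut [324.51074094 329.03646982] [324.30670615 294.09576259]
```

View pics/w3.png

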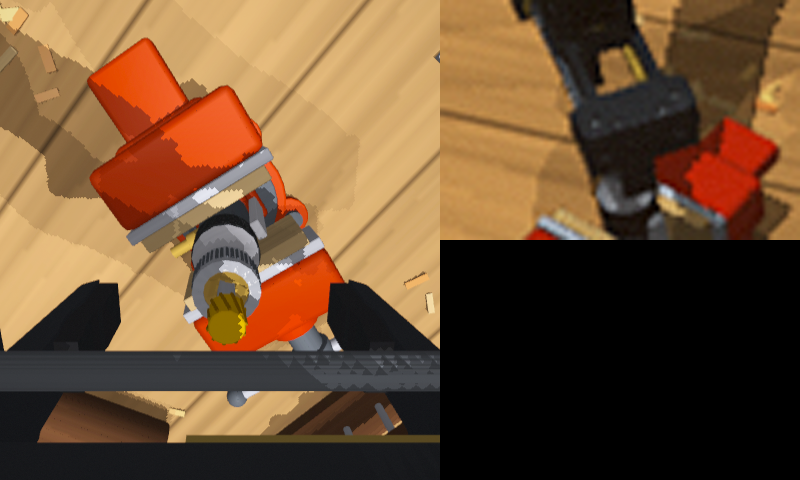

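The wrist view shows the burr upright in the nut, head top at ≈(327,328), on axis. Next I go down and grip the nut.

```bash
python3 -m pendant '[[-1,[0,0,11],[0,0,0]],[-1,[0,0,11],[0,0,0]],[-1,[0,0,11],[0,0,0]],[1,[0,0,0],[0,0,0]],[1,[0,0,0],[0,0,0]],[1,[0,0,0],[0,0,0]],[1,[0,0,0],[0,0,0]],[1,[0,0,0],[0,0,0]]]' 50
python3 -m pendant '[[1,[0,0,0],[0,0,0]],[1,[0,0,0],[0,0,0]],[1,[0,0,0],[0,0,0]]]'
cat > m.py <<'E'
from plant import r
import numpy as np
s=r.get_state();print("M",s["moment"].round(3),"yaw",np.degrees(2*np.arctan2(s["eef_rot"][1],s["eef_rot"][0])).round(1)%360,"q7",round(s["q"][6],2))
E
python3 m.py
python3 -m pendant '[[1,[0,0,0],[0,0,5]],[1,[0,0,0],[0,0,5]],[1,[0,0,0],[0,0,0]]]'; python3 m.py
```

```text
clock: 17.2
tool_pos: [0.5699, -0.2497, 0.1866]
eef_rot: [0.42, 0.907, -0.0, 0.0]
contact_force: [-0.5, -0.0, 0.6]
opening: 0.458
finger_force: 0.0
clock: 17.58
tool_pos: [0.5704, -0.2492, 0.1866]
eef_rot: [0.42, 0.907, 0.0, 0.0]
contact_force: [2.2, 0.2, -1.3]
opening: 0.327
finger_force: 50.0
M [ 0.149 -0.549  0.   ] yaw 130.3 q7 0.51
clock: 17.95
tool_pos: [0.5702, -0.2493, 0.1866]
eef_rot: [0.497, 0.867, 0.0, 0.0]
contact_force: [1.4, 0.6, -0.9]
opening: 0.326
finger_force: 50.0
M [ 0.221 -0.462 -0.201] yaw 120.3 q7 0.37
```

```bash
for i in 1 2 3; do python3 -m pendant '[[1,[0,0,0],[0,0,5]],[1,[0,0,0],[0,0,5]]]' | grep -E "clock|force"; python3 m.py; done
```

```text
clock: 18.2
contact_force: [0.8, 0.5, -0.6]
finger_force: 50.0
M [ 0.091 -0.354  0.255] yaw 110.3 q7 0.22
clock: 18.45
contact_force: [0.2, -0.1, 0.4]
finger_force: 50.0
M [ 0.088 -0.225  0.311] yaw 100.3 q7 0.08
clock: 18.7
contact_force: [0.2, 0.1, 0.7]
finger_force: 50.0
M [ 0.11  -0.156  0.244] yaw 90.3 q7 -0.06
```

```bash
for i in 1 2 3 4 5 6; do python3 -m pendant '[[1,[0,0,0],[0,0,5]]]' | grep -E "clock"; python3 m.py; done
```

```text
clock: 18.82
M [ 0.136 -0.121  0.278] yaw 85.3 q7 -0.13
clock: 18.95
M [ 0.02  -0.059  0.216] yaw 80.3 q7 -0.19
clock: 19.08
M [ 0.127 -0.025  0.266] yaw 75.3 q7 -0.26
clock: 19.2
M [0.139 0.057 0.272] yaw 70.3 q7 -0.33
clock: 19.32
M [0.079 0.101 0.312] yaw 65.3 q7 -0.4
clock: 19.45
M [0.179 0.171 0.35 ] yaw 60.3 q7 -0.47
```

```bash
for i in 1 2 3 4 5 6; do python3 -m pendant '[[1,[0,0,0],[0,0,1.5]]]' | grep -E "clock"; python3 m.py; done
```

```text
clock: 19.58
M [0.223 0.338 0.356] yaw 58.9 q7 -0.49
clock: 19.7
M [0.3   0.589 0.352] yaw 57.3 q7 -0.51
clock: 19.82
M [0.369 0.735 0.366] yaw 55.8 q7 -0.53
clock: 19.95
M [0.365 0.803 0.39 ] yaw 54.3 q7 -0.55
clock: 20.08
M [0.393 0.811 0.389] yaw 52.8 q7 -0.57
clock: 20.2
M [0.401 0.758 0.36 ] yaw 51.3 q7 -0.59
```

```bash
for i in 1 2 3 4 5; do python3 -m pendant '[[1,[0,0,0],[0,0,1.5]]]' | grep -E "clock"; python3 m.py; done
```

```text
clock: 20.32
M [0.413 0.812 0.386] yaw 49.8 q7 -0.61
clock: 20.45
M [0.359 0.909 0.398] yaw 48.3 q7 -0.63
clock: 20.58
M [0.441 0.811 0.407] yaw 46.8 q7 -0.65
clock: 20.7
M [0.409 0.832 0.405] yaw 45.3 q7 -0.67
clock: 20.82
M [0.463 0.878 0.418] yaw 43.8 q7 -0.69
```

```bash
for i in 1 2; do python3 -m pendant '[[1,[0,0,0],[0,0,1.5]]]' | grep -E "clock"; python3 m.py; done
python3 -m pendant '[[0.2,[0,0,0],[0,0,0]],[-1,[0,0,0],[0,0,0]],[-1,[0,0,0],[0,0,0]],[-1,[0,0,0],[0,0,0]],[-1,[0,0,0],[0,0,0]],[-1,[0,0,0],[0,0,0]]]'; python3 m.py
```

```text
clock: 20.95
M [0.475 0.957 0.411] yaw 42.3 q7 -0.71
clock: 21.08
M [0.456 0.848 0.415] yaw 40.8 q7 -0.73
clock: 21.82
tool_pos: [0.5698, -0.2497, 0.1864]
eef_rot: [0.937, 0.349, 0.0, 0.0]
contact_force: [-0.2, -0.8, 0.1]
opening: 0.943
finger_force: 0.0
M [0.02  0.005 0.036] yaw 40.8 q7 -0.73
```

```bash
python3 -m pendant '[[-1,[0,0,-15],[0,0,0]],[-1,[0,0,-30],[0,0,0]],[-1,[0,0,-40],[0,0,0]],[-1,[-20,0,-40],[0,0,0]],[-1,[-20,0,-20],[0,0,0]],[-1,[0,0,0],[0,0,0]],[-1,[0,0,0],[0,0,0]]]'
python3 - <<'E'
from plant import r,cams
import cv2
from h import *
s=r.get_state();d=cams.snapshot("wrist");e=cams.snapshot("scene")
o=np.zeros((480,800,3),np.uint8);o[:,:440]=d["img"][:,100:540]
o[:240,440:800]=cv2.resize(e["img"][145:205,195:285],(360,240),interpolation=cv2.INTER_CUBIC)
o[240:,440:800]=cv2.resize(e["img"][220:280,370:460],(360,240),interpolation=cv2.INTER_CUBIC)
cv2.imwrite("pics/w4.png",o[...,::-1])
print("top/nut",[proj(d,[.5698,-.2496,z],s) for z in(.242,.212)],proj(e,[.5698,-.2496,.242]))
E
```

```text
clock: 22.7
tool_pos: [0.539, -0.2751, 0.3301]
eef_rot: [0.937, 0.349, -0.001, -0.001]
contact_force: [0.3, 0.1, -0.1]
opening: 0.997
finger_force: 0.0
top/nut [array([324.73676412, 179.41318616]), array([324.6818376 , 173.57693286])] [236.95590825 172.57000744]
```

View pics/w4.png

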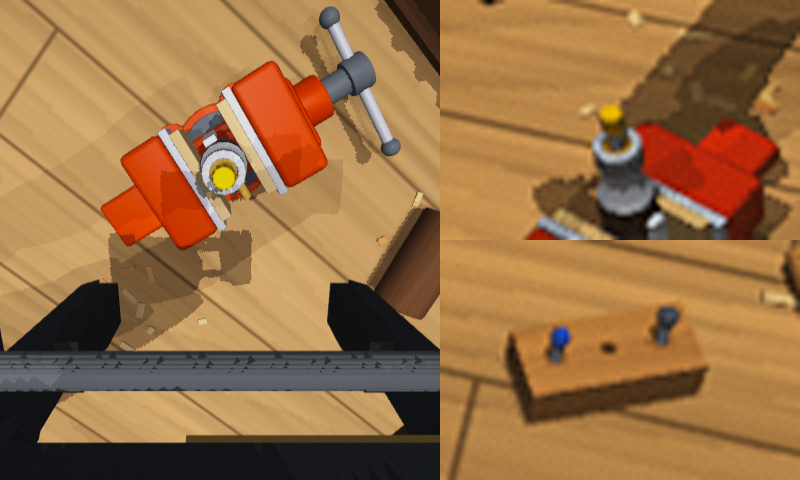

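The burr stands upright in the nut, its head at (323,178) against a predicted (325,179). The other two burrs are still in the stand and the gripper is clear, so I'm handing in.

```bash
python3 -c "
from plant import r
print(r.finish_job())"
```

```text
the job is handed in; nothing more can be done
None
```

I pressed the gold burr home against the stop at about 14 N, tightened the collet nut clockwise to roughly 0.16 N m above free running (0.18 is ideal, 0.12 the minimum), let go, and handed the job in at about 23 s; the verdict was not shown.

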